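Fit the orange head to the vortex mixer

TASK

Take the orange-topped mixing head out of the accessory rack, stand its tapered shank upright in the vortex mixer's drive socket and let go, so that it sits there loosely. Then tap it gently down from above until its shoulder is fully home on the socket's rim and the taper holds by friction; the spindle is sprung and must never be driven down onto its stop. Leave the other heads in the rack and everything else on the bench alone.

Things in the scene. Friction and masses are not known exactly. Their poses are not given: they have to be found in the camera images.
- head: the mixing head to fit, about 180 g, round so its yaw does not matter: orange pad 46 mm across, 24 mm high; below its flat steel underside (the shoulder) hangs a steel shank 28 mm long, tapering from 22 mm diameter at the shoulder to 16 mm near the tip, which is chamfered to 13 mm. Origin at the centre of the shoulder (underside of pad, top of shank); z up through the pad
- head_top (a point): centre of the flat top of the orange head (dark disc), 24 mm above its shoulder: the place to tap. 10 to 17 N of downward push brings the head fully home; up to about 20 N is safe for the spindle
- socket_mouth (a point): centre of the socket's mouth, level with the spindle's rim, 105 mm above the table at rest; z up. Moves with the spindle. The spindle is an upright steel tube 52 mm across, bore 32 mm; in it four sprung brass jaws form a tapered socket, 20 mm across at the mouth, 28 mm deep. A head let go in it stands with its shoulder about 7 mm above the rim; friction grows over these last 7 mm
- spindle (a joint): how far the sprung spindle is pushed down, in m: 0 at rest, hard stop at 0.0065 (about 30 N of downward push). Over 0.006 (about 27 N) counts as driven onto its stop. It gives a few mm under every push, and comes back up when let go, so a head pushed to the at-rest height is not yet home
- mixer: vortex mixer, fixed: white housing 170 x 140 mm, 55 mm high, with a grey panel on its front (-x) side; the spindle rises from the middle of its top. Origin at the centre of its underside
- rack: accessory rack, fixed: white block 220 x 72 x 40 mm with three straight 27 mm holes 34 mm deep in a row along its x axis at -70, 0 and +70 mm. Origin at the centre of its underside. The three heads hang in it by their shoulders, shanks down, in any order; shoulders 40 mm above the table
- black_head: another head in the rack, same shape with a black pad: leave it in place. Origin at its shoulder
- blue_head: another head in the rack, same shape with a blue pad: leave it in place. Origin at its shoulder
- reagent: amber bottle 52 mm across, 110 mm high, a bystander. Origin at the centre of its underside
- beaker: clear beaker 52 mm across, 72 mm high, a bystander. Origin at the centre of its underside
- tip_box: blue tip box 120 x 80 x 63 mm with a clear lid, a bystander. Origin at the centre of its underside
- tube_rack: yellow tube rack 100 x 160 x 56 mm, a bystander. Origin at the centre of its underside
- jar: white jar 70 mm across, 70 mm high, a bystander. Origin at the centre of its underside
- marker: red marker 12 mm thick and about 130 mm long lying on the table, a bystander. Origin under its middle

How it is judged:
On the way, in this order (a step that is already met when the one before it is completed fails the run):
1. the orange head stands loosely upright in the socket, let go, its shoulder still 2.5 mm or more above the rim (horizontal distance between head and socket_mouth below 0.004 m and z of head in the frame of socket_mouth between 0.0025 and 0.013 m and angle between head's own z axis and vertical below 0.15 rad and contact force between each of the arm, the fingers and head below 0.05 N), for 0.2 s.
2. the head is tapped home: shoulder within 1.5 mm of the rim, let go (z of head in the frame of socket_mouth below 0.0015 m and horizontal distance between head and socket_mouth below 0.003 m and contact force between the fingers and head below 0.05 N), for 0.2 s.
At the end, for the whole second after the job is handed in: The orange head stands upright (within 0.05 rad) in the mixer's socket, its shoulder within 1.5 mm of the rim and centred within 3 mm, at rest and let go, the spindle back up (less than 2 mm down); the black and blue heads are still in their places in the rack (within 20 mm) (z of head in the frame of socket_mouth between -0.002 and 0.0015 m and horizontal distance between head and socket_mouth below 0.003 m and angle between head's own z axis and vertical below 0.05 rad and linear speed of head below 0.01 m/s and value of joint spindle below 0.002 m and distance of each of black_head, blue_head from where it was at the start of the episode below 0.02 m); the robot touches nothing.
It fails at once if the spindle is driven down onto its stop (more than 6 mm, about 27 N) (value of joint spindle above 0.006 m).
It fails at once if another head is lifted or shifted by more than 20 mm (distance of any of black_head, blue_head from where it was at the start of the episode above 0.02 m).
It fails at once if a bystander is shifted by more than 30 mm (distance of any of reagent, beaker, tip_box, tube_rack, jar, marker from where it was at the start of the episode above 0.03 m).
It also fails if it takes over 54 s, if anything falls off the work surface, if the arm or the gripper's body presses on something with over 40 N, if the wrist force passes 120 N, or if a joint passes its speed limit or range.

ROBOT

A 7-joint arm with a two-finger parallel gripper is mounted at the origin on the work surface. World frame = base frame: x ahead of the robot, y to its left, z up, the work surface at z = 0. Lengths are in m, angles in rad, forces in N, time in s.
With the tool pointing down it reaches from about 0.4 to 0.85 m from the base axis. Payload 4.5 kg.
Tool frame: the origin (TCP) lies between the finger pads; the fingertips stand r.finger_overhang ahead of it and the grasp point (between the pads) lies 8 mm behind it (r.finger_overhang is the distance from the TCP to the fingertips, in m); z points along the fingers, x is the direction in which the jaws open and shut, and the axes are right-handed (so a half turn about z gives the same grasp; the last joint's range is limited). The gripper opens to 88 mm and grips with 3 to 60 N. Pads are 18 mm wide; open, the fingers measure 123 mm over their backs; the gripper's body (75 mm by 187 mm) begins 45 mm behind the grasp point.
Start: joints at [-1.288, 0.689, -0.195, 1.565, 0.157, 0.902, -0.215], TCP at [0.154, 0.606, 0.25] pointing down, gripper open.
Joint ranges: [-3.01, 3.01], [-0.46, 2.08], [-1.47, 1.51], [0.13, 2.56], [-1, 4.14], [0.04, 2.09], [-2.66, 2.66]. Speed limits (rad/s): [2.57, 2.57, 3.14, 3.14, 3.14, 3.14, 3.14].

INTERFACE

Orientations are given as a unit quaternion [x, y, z, w].
In Python, from plant import r gives the robot as it stands.
- The arm moves only by the tool move_arm, never from a script. Its argument "targets" is a list that holds one entry, the list of rows, each a list of 7 numbers: the turn, a rotation vector about the world's x, y, z in rad, then the shift along the world's x, y, z in m, then the opening, from 0 (shut) to 1 (fully open). A call has 1 to 5 rows; each row shifts and turns the pose as measured when the row begins; what a row does not reach is not made up. A row lasts 1/10 s, in which the tool goes at most 50 mm and 8.59 degrees, less where a joint would pass 70% of its speed; a pose out of reach is approached as far as the arm can. A call with a gripper value outside its range is refused whole. The fingers move at their own pace and stop on an object; "force" is the grip in N (left out, the last holds). Time passes only in rows, so rows that do not move let the fingers close. It gives the time, the measured TCP pose, the force and the opening at its end, in the units of the state.
- r.get_state(): the state, without advancing time (a new reading comes with each control period).
- r.snapshot(name): name is "scene" or "top" or "wrist"; returns a dict with "frame" (400x640x3 uint8, red, green, blue), "K" (3x3 intrinsics, pixels), "D" ([k1, k2, p1, p2, k3] as OpenCV has them; the pictures are not rectified), "T" (4x4, takes a point from camera to world coordinates). Camera axes: x right, y up, looking along -z (the intrinsics and any distortion apply to the point x, -y, -z); pixel columns grow to the right and rows downward; lengths in m; the calibration is good to about 2 mm. A picture is of the moment at which its call begins. There is no depth.
- r.finish_job(): hands the job in, once; it reports no verdict.
Trained networks look in a picture, given as the dict that the camera call returned (one of the last four; its "shot" number tells which), for a name from the list of things; names that differ only in an ending like _2 or _b are one class to them, and where a whole thing is asked for, a point or a joint stands for the part that bears it (a point fixed in the world has none). Each returns a list of dicts, best first, with "score" (0 to 1); they miss things now and then, are a little off and sometimes report something else, mostly with a low value. They report only what shows in the picture. A call takes as long as a camera call.
- r.find_in(picture, query): "centre" ([row, column] in pixels, amid what is visible of it).
The state is a dict: "clock": time; "q": joint angles; "qd": joint speeds; "joint_torque": joint torques, N m; "tool_pos": TCP position; "eef_rot": TCP orientation; "contact_force": force on the tool from outside, world axes, zero at the start; "moment": the same for the moment, N m; "opening": opening from 0.0 (shut) to 1.0 (fully open).
Only numpy, scipy, OpenCV 4.12 (cv2) and the standard library are available. Lean on these libraries where they do the work, as an engineer would, in place of code of your own. Each camera call takes 0.05 s, during which the arm holds its last target. There are 200 camera calls.

## Working session

There is one attempt and no reset: what is moved stays moved. The work goes in short steps, Python scripts to look and compute and a tool call to move; the robot and the scene stay as the last step left them, time stands still between calls to the robot, and variables do not carry over. Pictures are saved under pics/ and viewed, about 8 in all and at most 12, crops included, and the job is handed in when it is done.

Besides the shell and the picture viewer there is one more tool, called after "Call:" as name(argument=value, ...) on one line, values as JSON. move_arm: Moves the arm, as the interface text tells. Its arguments: {"type":"object","properties":{"targets":{"type":"array","items":{"type":"array","items":{"type":"array","items":{"type":"number"}}}},"force":{"type":"number"}},"required":["targets"]}

```bash
mkdir -p pics
cat > h.py <<'E'
import numpy as np, cv2
from plant import r
def ray(p,px):
    u=cv2.undistortPoints(np.array([[[px[1],px[0]]]],float),np.array(p["K"],float),np.array(p["D"],float))[0,0]
    T=np.array(p["T"]); d=T[:3,:3]@np.array([u[0],-u[1],-1.0]); return T[:3,3],d
def atz(p,px,z):
    o,d=ray(p,px); return o+d*(z-o[2])/d[2]
def proj(p,X):
    T=np.array(p["T"]); c=T[:3,:3].T@(np.array(X,float)-T[:3,3]); c=c*[1,-1,-1]
    q=cv2.projectPoints(c.reshape(1,1,3),np.zeros(3),np.zeros(3),np.array(p["K"],float),np.array(p["D"],float))[0].ravel(); return q[::-1]
def save(p,n): cv2.imwrite("pics/"+n,p["frame"][:,:,::-1])
E
python3 - <<'E'
from h import *
s=r.get_state(); print(s["clock"],s["tool_pos"],s["eef_rot"],s["opening"],r.finger_overhang,s["contact_force"])
ims=[]
for n in("top","scene"):
    p=r.snapshot(n); ims.append(p["frame"])
    for q,z in(("head",.064),("head_top",.064),("black_head",.064),("blue_head",.064),("socket_mouth",.105),("mixer",.055),("reagent",.1),("beaker",.05),("tip_box",.05),("tube_rack",.05),("jar",.07)):
        for d in r.find_in(p,q)[:1]: print(n,q,round(d["score"],2),np.round(d["centre"]),atz(p,d["centre"],z).round(3))
    save(p,n+".png")
cv2.imwrite("pics/both.png",cv2.resize(np.vstack(ims),(480,600))[:,:,::-1])
E
```

```text
0.0 [0.15379168 0.60514973 0.2489118 ] [ 7.89360307e-01  6.13929525e-01 -6.81568531e-04  6.15869479e-04] 1.0000436176555823 0.011 [-0.23316029  0.14817992 -0.42240545]
top head 0.84 [186. 269.] [0.632 0.134 0.064]
top head_top 0.51 [183. 268.] [0.64  0.139 0.064]
top black_head 0.51 [212. 262.] [0.563 0.148 0.064]
top blue_head 0.62 [238. 256.] [0.495 0.157 0.064]
top socket_mouth 0.72 [237. 409.] [ 0.516 -0.229  0.105]
top mixer 0.93 [240. 404.] [ 0.513 -0.227  0.055]
top reagent 0.71 [148. 316.] [0.733 0.014 0.1  ]
top beaker 0.6 [153. 371.] [ 0.744 -0.133  0.05 ]
top tip_box 0.81 [152. 255.] [0.729 0.182 0.05 ]
top tube_rack 0.89 [190. 475.] [ 0.656 -0.416  0.05 ]
top jar 0.61 [250. 479.] [ 0.496 -0.415  0.07 ]
scene head 0.7 [232. 381.] [0.642 0.134 0.064]
scene head_top 0.86 [234. 384.] [0.648 0.14  0.064]
scene black_head 0.68 [209. 384.] [0.573 0.146 0.064]
scene socket_mouth 0.7 [187. 238.] [ 0.541 -0.225  0.105]
scene mixer 0.8 [198. 241.] [ 0.539 -0.223  0.055]
scene reagent 0.72 [279. 336.] [0.792 0.022 0.1  ]
scene beaker 0.84 [272. 272.] [ 0.752 -0.126  0.05 ]
scene tip_box 0.71 [277. 398.] [0.758 0.169 0.05 ]
scene tube_rack 0.76 [245. 157.] [ 0.681 -0.414  0.05 ]
scene jar 0.78 [191. 170.] [ 0.529 -0.407  0.07 ]
```

View pics/top.png

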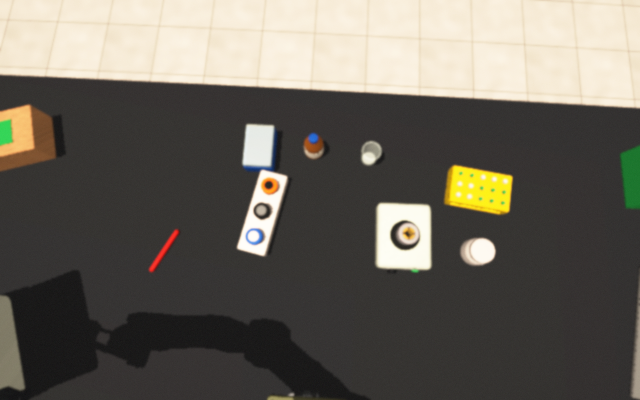

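View pics/scene.png

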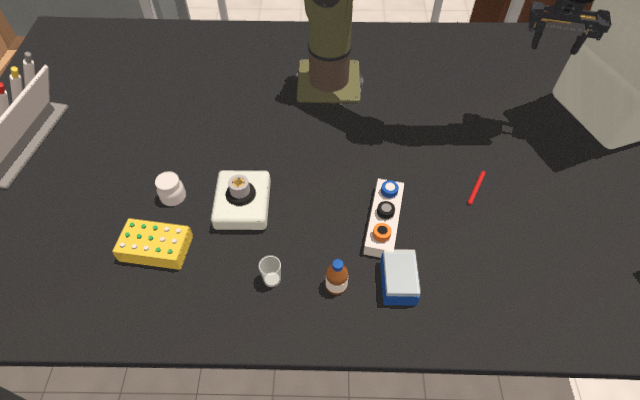

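The top view shows the rack at about (210,262), with orange at the far end (186,269), black in the middle and blue nearest the robot. The mixer spindle is at (235,408). The scene view agrees to about 1–2 cm. Moving above the orange head for a close look.

Call:
move_arm(targets=[[[0,0,0.017,0.033,-0.032,0,1],[0,0,0.017,0.033,-0.032,0,1],[0,0,0.017,0.033,-0.032,0,1],[0,0,0.017,0.033,-0.032,0,1],[0,0,0.017,0.033,-0.032,0,1]]])

```text
clock: 1.7
tool_pos: [0.3145, 0.4472, 0.25]
eef_rot: [0.756, 0.654, 0.001, -0.004]
contact_force: [0.5, 0.9, 0.2]
opening: 1.003
```

Call:
move_arm(targets=[[[0,0,0,0.033,-0.032,0,1],[0,0,0,0.033,-0.032,0,1],[0,0,0,0.033,-0.032,0,1],[0,0,0,0.033,-0.032,0,1],[0,0,0,0.033,-0.032,0,1]]])

```text
clock: 2.2
tool_pos: [0.486, 0.2802, 0.2511]
eef_rot: [0.756, 0.655, 0.002, -0.005]
contact_force: [0.8, 0.6, 0.8]
opening: 1.0
```

Call:
move_arm(targets=[[[0,0,0,0.033,-0.032,0,1],[0,0,0,0.033,-0.032,0,1],[0,0,0,0.033,-0.032,0,1],[0,0,0,0.02,-0.02,0,1],[0,0,0,0,0,0,1]]])

```text
clock: 2.7
tool_pos: [0.615, 0.1494, 0.2512]
eef_rot: [0.76, 0.65, 0.003, -0.001]
contact_force: [0.5, -0.8, -0.3]
opening: 1.001
```

```bash
cat > w.py <<'E'
from h import *
import sys
from scipy.spatial.transform import Rotation as R
s=r.get_state(); print(s["clock"],s["tool_pos"].round(4) if hasattr(s["tool_pos"],'round') else s["tool_pos"],s["contact_force"],s["opening"]); x=R.from_quat(s["eef_rot"]).as_matrix(); print("jaw deg",np.degrees(np.arctan2(x[1,0],x[0,0])),"z",x[:,2].round(4))
p=r.snapshot("wrist"); save(p,sys.argv[1])
print("cam",np.array(p["T"]).round(3).tolist())
for q,z in(("head",.064),("head_top",.064),("black_head",.064),("blue_head",.064),("socket_mouth",.105)):
    for d in r.find_in(p,q)[:1]: print(q,round(d["score"],2),np.round(d["centre"],1),atz(p,d["centre"],z).round(4))
E
python3 w.py w1.png
```

```text
2.7 [0.615  0.1494 0.2512] [ 0.49649597 -0.83853795 -0.26850842] 1.0011617517503733
jaw deg 81.06411378946484 z [ 0.0021  0.0054 -1.    ]
cam [[0.155, -0.946, -0.284, 0.542], [0.988, 0.151, 0.038, 0.16], [0.007, -0.287, 0.958, 0.385], [0.0, 0.0, 0.0, 1.0]]
head 0.56 [190.9 311.3] [0.6306 0.1411 0.064 ]
head_top 0.9 [191.7 310.1] [0.6311 0.1399 0.064 ]
black_head 0.6 [118.7 312.9] [0.5658 0.1532 0.064 ]
blue_head 0.62 [ 37.1 313.6] [0.4996 0.1645 0.064 ]
```

View pics/w1.png

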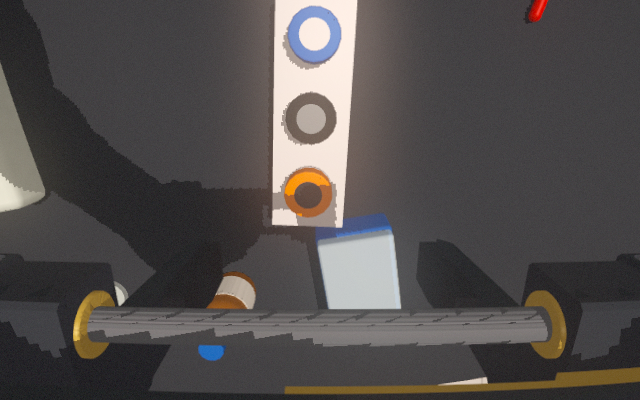

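The wrist view shows the orange head's dark disc at about (194,308), black at (118,311) and blue at (34,314). I'll refine the disc centres and check the 70 mm spacing.

Run:
```python
from h import *
p=r.snapshot("wrist"); f=p["frame"]
o=[]
for c in((34,314),(118,311),(194,308)):
    o.append(atz(p,c,.064)); 
print(np.round(o,4), np.linalg.norm(np.diff(o,axis=0),axis=1), np.degrees(np.arctan2(*(o[2]-o[0])[[1,0]])))
hsv=cv2.cvtColor(f,cv2.COLOR_RGB2HSV); m=cv2.inRange(hsv,(5,150,80),(20,255,255)); m[:150]=0; m[230:]=0;m[:,:270]=0;m[:,350:]=0
c=max(cv2.findContours(m,cv2.RETR_EXTERNAL,cv2.CHAIN_APPROX_NONE)[0],key=cv2.contourArea)
hull=cv2.convexHull(c); e=cv2.fitEllipse(hull); print(e, atz(p,(e[0][1],e[0][0]),.064),atz(p,(e[0][1],e[0][0]),.055))
t=np.array(r.get_state()["tool_pos"]);print("tcp",t,proj(p,t))
```

```text
[[0.4919 0.1724 0.064 ]
 [0.56   0.1596 0.064 ]
 [0.6283 0.1464 0.064 ]] [0.06926981 0.0695654 ] -10.796406777817035
((299.3264465332031, 198.20005798339844), (46.87508010864258, 48.73371887207031), 10.389116287231445) [0.63111495 0.13774389 0.064     ] [0.63373752 0.13692851 0.055     ]
tcp [0.61068504 0.15697881 0.25183082] [275.38026855 317.77741641]
```

Call:
move_arm(targets=[[[0,0,0,0,0,0,1],[0,0,0,0,0,0,1]]])

```text
clock: 3.25
tool_pos: [0.6096, 0.1589, 0.2521]
eef_rot: [0.755, 0.655, 0.003, -0.004]
contact_force: [0.2, 0.4, -0.1]
opening: 1.005
```

```bash
cat > c.py <<'E'
from h import *
def orange(p,z=.064,roi=None):
    hsv=cv2.cvtColor(p["frame"],cv2.COLOR_RGB2HSV); m=cv2.inRange(hsv,(5,150,60),(20,255,255))
    b=r.find_in(p,"head")[0]["centre"]; k=np.zeros_like(m); cv2.circle(k,(int(b[1]),int(b[0])),45,255,-1); m&=k
    c=max(cv2.findContours(m,cv2.RETR_EXTERNAL,cv2.CHAIN_APPROX_NONE)[0],key=cv2.contourArea)
    e=cv2.fitEllipse(cv2.convexHull(c)); px=(e[0][1],e[0][0]); print("ell",np.round(px,1),np.round(e[1],1),atz(p,px,z).round(4))
if __name__=="__main__":
    for i in range(2):
        print(np.round(r.get_state()["tool_pos"],4)); p=r.snapshot("wrist"); print(np.array(p["T"])[:3,3].round(4)); orange(p)
        for q in("head","head_top","black_head","blue_head"):
            for d in r.find_in(p,q)[:1]: print(q,round(d["score"],2),np.round(d["centre"],1),atz(p,d["centre"],.064).round(4))
    f=p["frame"]; g=cv2.resize(f[:240,240:400],None,fx=2.5,fy=2.5,interpolation=cv2.INTER_CUBIC); cv2.imwrite("pics/crop.png",g[:,:,::-1])
E
python3 c.py
```

```text
[0.6096 0.1589 0.2521]
[0.5364 0.1684 0.3863]
ell [199.1 297.7] [46.9 48.4] [0.631  0.1379 0.064 ]
head 0.55 [201.6 296.6] [0.6333 0.1365 0.064 ]
head_top 0.97 [199.1 301.2] [0.6315 0.1411 0.064 ]
black_head 0.59 [126.7 303.9] [0.5657 0.1538 0.064 ]
blue_head 0.97 [ 45.  304.7] [0.4985 0.1648 0.064 ]
[0.6102 0.1579 0.252 ]
[0.5369 0.1675 0.3862]
ell [198.6 298.8] [46.9 48.7] [0.6312 0.1378 0.064 ]
head 0.71 [197.6 295.7] [0.6298 0.1351 0.064 ]
head_top 0.88 [198.4 300.1] [0.6311 0.139  0.064 ]
black_head 0.92 [125.6 302.5] [0.5651 0.1517 0.064 ]
blue_head 0.59 [ 42.7 304.2] [0.4971 0.1637 0.064 ]
```

View pics/crop.png

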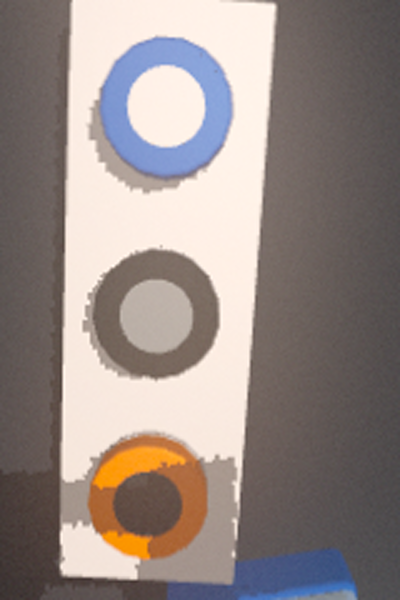

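Crop: the orange disc centre maps to full-frame (201,299), giving the head at about (0.6335, 0.138). Spacing to black is about 69 mm, which is consistent. Going down on it.

Call:
move_arm(targets=[[[0,0,0,0.0235,-0.02,-0.02,1],[0,0,0,0,0,-0.04,1],[0,0,0,0,0,-0.04,1],[0,0,0,0,0,-0.02,1],[0,0,0,0,0,0,1]]])

```text
clock: 4.35
tool_pos: [0.6362, 0.1377, 0.1302]
eef_rot: [0.756, 0.655, 0.006, -0.003]
contact_force: [-0.7, 0.1, -0.9]
opening: 1.004
```

Run:
```python
from h import *; from c import orange
from scipy.spatial.transform import Rotation as R
p=r.snapshot("wrist"); s=r.get_state(); print(s["tool_pos"],R.from_quat(s["eef_rot"]).as_matrix().round(3)); orange(p); save(p,"w3.png")
for d in r.find_in(p,"head_top")[:1]: print(d, atz(p,d["centre"],.064))
```

```text
[0.63692497 0.13780174 0.13155715] [[ 0.143  0.99   0.007]
 [ 0.99  -0.143  0.012]
 [ 0.013  0.006 -1.   ]]
ell [210.6 315.2] [74.5 77.2] [0.6306 0.1374 0.064 ]
{'centre': [299.7, 383.2], 'score': 0.71} [0.69701251 0.17171369 0.064     ]
```

Call:
move_arm(targets=[[[-0.012,0.007,0,-0.003,0,-0.035,1],[0,0,0,0,0,-0.03,1],[0,0,0,0,0,-0.008,1],[0,0,0,0,0,0,1]]])

```text
clock: 4.9
tool_pos: [0.6422, 0.1411, 0.0684]
eef_rot: [0.756, 0.654, 0.01, 0.005]
contact_force: [-0.7, 0.9, 0.5]
opening: 0.999
```

```bash
python3 w.py w4.png
```

```text
4.9 [0.6422 0.1411 0.0684] [-0.7169982   0.94776125  0.49174369] 0.9988265410377238
jaw deg 81.7667363168566 z [ 0.0217  0.0066 -0.9997]
cam [[0.143, -0.942, -0.303, 0.566], [0.99, 0.14, 0.034, 0.151], [0.011, -0.305, 0.952, 0.201], [0.0, 0.0, 0.0, 1.0]]
head 0.73 [238.9 306.6] [0.6272 0.1384 0.064 ]
head_top 0.74 [243.7 306.6] [0.6293 0.1381 0.064 ]
blue_head 0.39 [357.8 396.7] [0.695  0.1712 0.064 ]
```

View pics/w4.png

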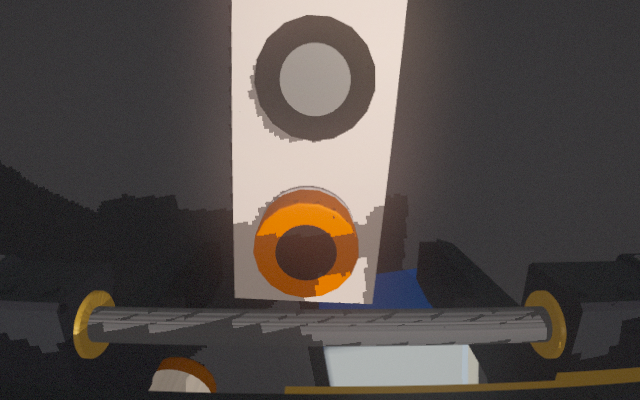

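The view shows the orange disc centre at (253,306), which maps to x≈0.633, y≈0.138. The tool is about 9 mm too far in x and slightly tilted, so I'm correcting both as I descend.

Call:
move_arm(targets=[[[-0.007,0.022,0,-0.009,-0.003,0,1],[0,0,0,0,0,0,1],[0,0,0,0,0,0,1]]])

```text
clock: 5.5
tool_pos: [0.6333, 0.1375, 0.0705]
eef_rot: [0.756, 0.654, 0.0, 0.0]
contact_force: [0.3, -0.1, 0.0]
opening: 1.001
```

```bash
cat > s.py <<'E'
from h import *
from scipy.spatial.transform import Rotation as R
s=r.get_state(); print(s["clock"],np.round(s["tool_pos"],4),"z",R.from_quat(s["eef_rot"]).as_matrix()[:,2].round(3),np.round(s["contact_force"],2),round(s["opening"],3), np.abs(s["qd"]).max().round(3))
E
python3 s.py
```

```text
5.5 [0.6333 0.1375 0.0705] z [ 0.001 -0.    -1.   ] [ 0.3  -0.06  0.04] 1.001 0.011
```

Settled well. Descending the last 16 mm and closing.

Call:
move_arm(targets=[[[0,0,0,0,0,-0.008,1],[0,0,0,0,0,-0.007,1],[0,0,0,0,0,0,1],[0,0,0,0,0,0,1]]])

```text
clock: 5.9
tool_pos: [0.6331, 0.1374, 0.0537]
eef_rot: [0.756, 0.654, -0.0, 0.0]
contact_force: [-0.3, -0.5, 0.2]
opening: 0.999
```

```bash
python3 s.py
```

```text
5.9 [0.6331 0.1374 0.0537] z [ 0.    -0.001 -1.   ] [-0.34 -0.46  0.23] 0.999 0.012
```

Call:
move_arm(targets=[[[0,0,0,0,0,0,0],[0,0,0,0,0,0,0],[0,0,0,0,0,0,0],[0,0,0,0,0,0,0],[0,0,0,0,0,0,0]]], force=20)

```text
clock: 6.4
tool_pos: [0.6333, 0.1376, 0.0538]
eef_rot: [0.756, 0.654, 0.0, 0.0]
contact_force: [-0.6, -0.2, 1.0]
opening: 0.573
```

Call:
move_arm(targets=[[[0,0,0,0,0,0,0],[0,0,0,0,0,0,0],[0,0,0,0,0,0,0]]])

```text
clock: 6.7
tool_pos: [0.6333, 0.1375, 0.0539]
eef_rot: [0.756, 0.654, 0.0, 0.0]
contact_force: [0.2, -0.3, 0.2]
opening: 0.516
```

The opening of 0.516 is about 45.4 mm, so the pad is gripped. Lifting and carrying to near the mixer.

Call:
move_arm(targets=[[[0,0,0,0,0,0.03,0],[0,0,0,0,0,0.045,0],[0,0,0,0,0,0.045,0],[0,0,0,0,0,0.045,0],[0,0,0,0,0,0.03,0]]])

```text
clock: 7.2
tool_pos: [0.6267, 0.1357, 0.2481]
eef_rot: [0.756, 0.655, -0.008, -0.003]
contact_force: [0.7, -0.5, -2.5]
opening: 0.517
```

Call:
move_arm(targets=[[[0,0,0,-0.008,-0.04,0.01,0],[0,0,0,-0.008,-0.04,0,0],[0,0,0,-0.008,-0.04,0,0],[0,0,0,-0.008,-0.04,0,0],[0,0,0,-0.008,-0.04,0,0]]])

```text
clock: 7.7
tool_pos: [0.5873, -0.0591, 0.2652]
eef_rot: [0.751, 0.66, 0.0, -0.003]
contact_force: [0.2, -1.1, -0.8]
opening: 0.514
```

Call:
move_arm(targets=[[[0,0,0,-0.008,-0.04,0,0],[0,0,0,-0.008,-0.04,0,0],[0,0,0,-0.008,-0.04,0,0],[0,0,0,-0.008,-0.03,0,0],[0,0,0,0,0,0,0]]])

```text
clock: 8.2
tool_pos: [0.5485, -0.2239, 0.2638]
eef_rot: [0.754, 0.656, -0.003, -0.002]
contact_force: [0.3, -0.3, -1.5]
opening: 0.512
```

```bash
python3 s.py
```

```text
8.2 [ 0.5485 -0.2239  0.2638] z [-0.009 -0.001 -1.   ] [ 0.28 -0.28 -1.46] 0.512 0.055
```

Call:
move_arm(targets=[[[0,-0.009,0,0,0,0,0],[0,0,0,0,0,0,0],[0,0,0,0,0,0,0]]])

```text
clock: 8.5
tool_pos: [0.5482, -0.222, 0.2633]
eef_rot: [0.754, 0.657, 0.001, -0.0]
contact_force: [0.8, -0.9, -0.8]
opening: 0.518
```

```bash
python3 s.py; python3 w.py w5.png
```

```text
8.5 [ 0.5482 -0.222   0.2633] z [ 0.     0.001 -1.   ] [ 0.82 -0.86 -0.8 ] 0.518 0.01
8.5 [ 0.5482 -0.222   0.2633] [ 0.8159177  -0.8608198  -0.79982459] 0.5175885909948017
jaw deg 82.09850937728409 z [ 3.0e-04  1.3e-03 -1.0e+00]
cam [[0.138, -0.949, -0.283, 0.475], [0.99, 0.132, 0.037, -0.212], [0.002, -0.286, 0.958, 0.397], [0.0, 0.0, 0.0, 1.0]]
head 0.77 [268.3 318.4] [ 0.6499 -0.2361  0.064 ]
black_head 0.49 [343.7 585.8] [0.7953 0.0601 0.064 ]
blue_head 0.34 [242.2 627.1] [0.6695 0.0938 0.064 ]
socket_mouth 0.69 [154.4 305.5] [ 0.5242 -0.2293  0.105 ]
```

View pics/w5.png

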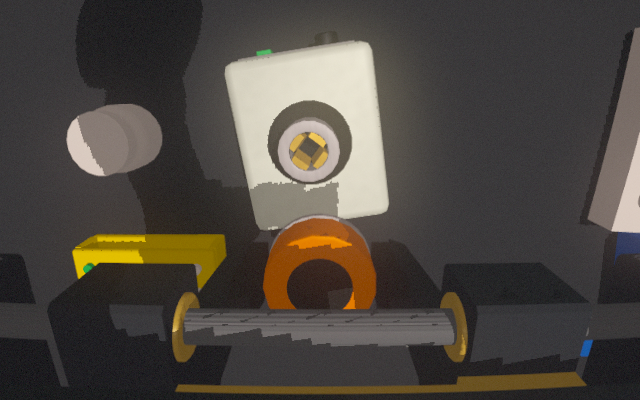

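The wrist view shows the socket rim centre at about (150,309) and the held head's top disc at about (287,320). I'll fit the rim and compare both in the same frame.

```bash
cat > m.py <<'E'
from h import *
def rim(p,z=.105):
    f=p["frame"]; b=np.array(r.find_in(p,"socket_mouth")[0]["centre"]); print("net",b)
    hsv=cv2.cvtColor(f,cv2.COLOR_RGB2HSV)
    # brass pixels
    m=cv2.inRange(hsv,(10,90,60),(35,255,255)); yy,xx=np.mgrid[:400,:640]; k=np.hypot(yy-b[0],xx-b[1])<32; m[~k]=0
    ys,xs=np.nonzero(m); print("brass bbox",ys.min(),ys.max(),xs.min(),xs.max(),len(ys),"centroid",ys.mean().round(1),xs.mean().round(1))
    e=cv2.fitEllipse(cv2.convexHull(np.c_[xs,ys].astype(np.int32))); px=(e[0][1],e[0][0]); print("brass ell",np.round(px,1),np.round(e[1],1),atz(p,px,z).round(4))
    return px
if __name__=="__main__":
    p=r.snapshot("wrist"); t=np.array(r.get_state()["tool_pos"]); print("tcp",t.round(4)); rim(p)
    print("held top",atz(p,(287,320),t[2]+.0101).round(4), "pred px for head on tcp",proj(p,t+[0,0,.0101]))
    g=np.hstack([cv2.resize(p["frame"][105:195,265:355],(400,400),interpolation=2),cv2.resize(p["frame"][210:310,270:370],(400,400),interpolation=2)]); cv2.imwrite("pics/c2.png",g[:,:,::-1])
    for x in (.13,.14): pass
    T0=atz(p,(150.5,309),.105); print(T0)
    # rim expected ellipse
    for a in range(0,360,90): print(a,proj(p,T0+[.026*np.cos(np.radians(a)),.026*np.sin(np.radians(a)),0]).round(1))
E
python3 m.py
```

```text
tcp [ 0.5481 -0.2231  0.2634]
net [158.6 311.9]
brass bbox 132 169 291 328 842 centroid 151.2 309.6
brass ell [150.7 309.6] [37.9 38.4] [ 0.5216 -0.2266  0.105 ]
held top [ 0.548  -0.2222  0.2735] pred px for head on tcp [287.57149164 317.74395466]
[ 0.52139533 -0.22700895  0.105     ]
0 [181.1 313.5]
90 [146.1 340.6]
180 [118.5 304.2]
270 [154.9 277.7]
```

View pics/c2.png

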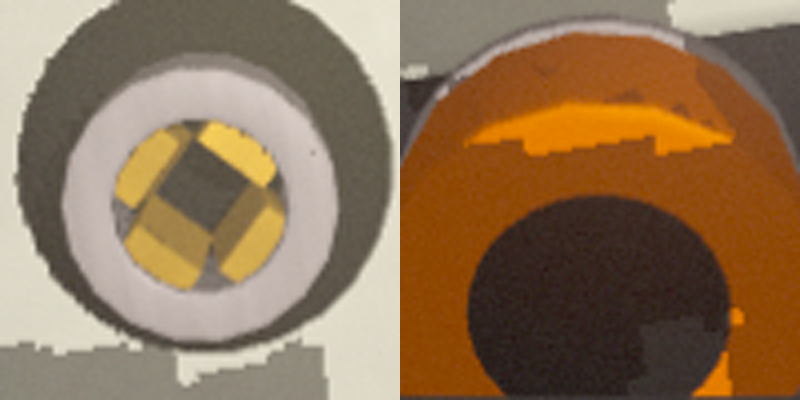

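Left crop: rim and bore are concentric at full-frame (151.1, 309.9), with rim diameter about 62 px against 63 px predicted. Right crop: held disc centre at column ~320. Relative move is about (-0.026, -0.004).

Call:
move_arm(targets=[[[0,0,0,-0.026,-0.004,-0.02,0],[0,0,0,0,0,-0.035,0],[0,0,0,0,0,-0.03,0],[0,0,0,0,0,0,0],[0,0,0,0,0,0,0]]])

```text
clock: 9.4
tool_pos: [0.5234, -0.2277, 0.1784]
eef_rot: [0.755, 0.656, 0.002, 0.003]
contact_force: [0.2, 0.5, -1.6]
opening: 0.515
```

```bash
python3 s.py; python3 w.py w6.png
```

```text
9.4 [ 0.5234 -0.2277  0.1784] z [ 0.006 -0.001 -1.   ] [ 0.16  0.51 -1.6 ] 0.515 0.019
9.4 [ 0.5234 -0.2277  0.1784] [ 0.16212165  0.51079238 -1.59761391] 0.515331013853433
jaw deg 82.0211169657381 z [ 0.0065 -0.0013 -1.    ]
cam [[0.139, -0.947, -0.289, 0.449], [0.99, 0.133, 0.04, -0.217], [0.001, -0.292, 0.957, 0.312], [0.0, 0.0, 0.0, 1.0]]
head 0.64 [266.5 320.1] [ 0.5801 -0.2344  0.064 ]
head_top 0.8 [267.7 321.5] [ 0.5812 -0.2335  0.064 ]
socket_mouth 0.87 [193.  323.1] [ 0.5101 -0.223   0.105 ]
```

View pics/w6.png

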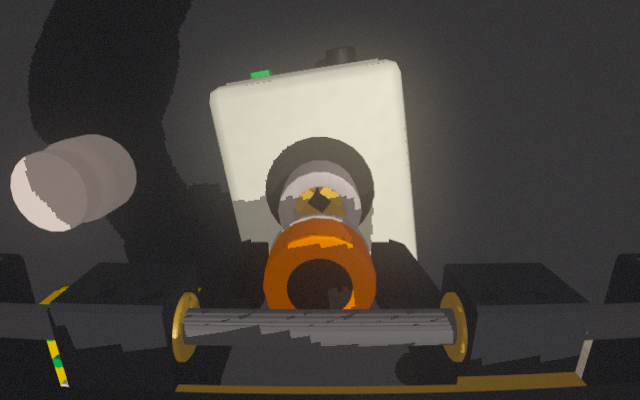

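The spindle rim spans columns 279–361 and the held disc is at (287,320). I'll check this against the prediction.

Run:
```python
from h import *
p=r.snapshot("wrist"); t=np.array(r.get_state()["tool_pos"]); print(t.round(4),"top pred",proj(p,t+[0,0,.0101]).round(1),"held",atz(p,(287,320),t[2]+.0101).round(4))
f=p["frame"].astype(int)
C=np.array([.522,-.2265,.105])
a=np.radians(np.arange(0,360,2)); P=np.array([proj(p,C+[.026*np.cos(x),.026*np.sin(x),0]) for x in a]); print("rim pred rows",P[:,0].min(),P[:,0].max(),"cols",P[:,1].min(),P[:,1].max(), "row at widest",P[P[:,1].argmin(),0])
B=np.array([proj(p,C+[.016*np.cos(x),.016*np.sin(x),0]) for x in a]); print("bore pred top",B[:,0].min(),"cols",B[:,1].min(),B[:,1].max())
im=p["frame"].copy()
for q in np.vstack([P,B]): im[int(round(q[0])),int(round(q[1]))]=(255,0,0)
cv2.imwrite("pics/c3.png",cv2.resize(im[140:240,260:380],(600,500),interpolation=0)[:,:,::-1])
```

```text
[ 0.5234 -0.2278  0.1788] top pred [287.1 318.2] held [ 0.5235 -0.2271  0.1889]
rim pred rows 169.91848694822534 250.30073971825917 cols 277.82731165019277 362.97898539479024 row at widest 210.11930321826708
bore pred top 186.27103373327307 cols 294.20198952727975 346.60821797740385
```

View pics/c3.png

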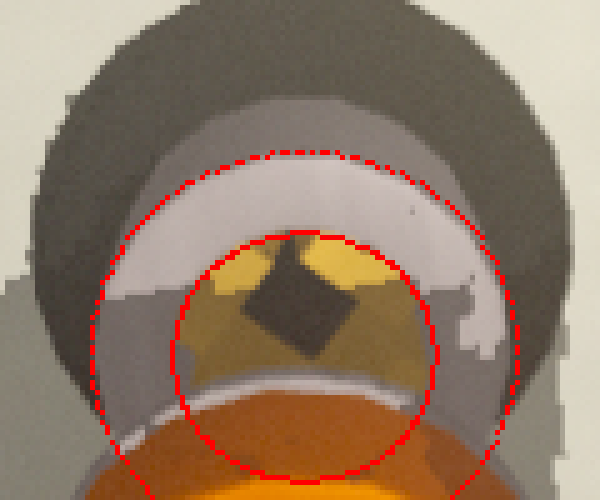

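Predicted rim matches within about 0.5 mm. A 2 mm x correction plus tilt fix, then descend.

Call:
move_arm(targets=[[[0.001,0.006,0,-0.002,0,-0.01,0],[0,0,0,0,0,-0.01,0],[0,0,0,0,0,0,0],[0,0,0,0,0,0,0]]])

```text
clock: 10.15
tool_pos: [0.5215, -0.2279, 0.1575]
eef_rot: [0.755, 0.656, 0.0, 0.001]
contact_force: [-0.1, -0.3, -0.8]
opening: 0.516
```

```bash
python3 s.py
```

```text
10.15 [ 0.5215 -0.2279  0.1575] z [ 0.002 -0.001 -1.   ] [-0.12 -0.32 -0.82] 0.516 0.016
```

Call:
move_arm(targets=[[[0,0.002,0,0,0,-0.01,0],[0,0,0,0,0,-0.005,0],[0,0,0,0,0,0,0],[0,0,0,0,0,0,0]]])

```text
clock: 10.55
tool_pos: [0.5214, -0.2278, 0.1408]
eef_rot: [0.755, 0.656, -0.001, 0.0]
contact_force: [-0.5, -0.6, -1.3]
opening: 0.515
```

```bash
python3 s.py
```

```text
10.55 [ 0.5214 -0.2278  0.1408] z [-0.001 -0.001 -1.   ] [-0.48 -0.61 -1.33] 0.515 0.006
```

The tip is about 6 mm into the mouth with no side load. Continuing in small steps.

Call:
move_arm(targets=[[[0,0,0,0,0,-0.005,0],[0,0,0,0,0,-0.003,0],[0,0,0,0,0,0,0],[0,0,0,0,0,0,0]]])

```text
clock: 10.95
tool_pos: [0.5216, -0.2278, 0.1324]
eef_rot: [0.755, 0.656, -0.0, 0.0]
contact_force: [0.6, 0.1, -1.8]
opening: 0.521
```

Call:
move_arm(targets=[[[0,0,0,0,0,-0.003,0],[0,0,0,0,0,0,0],[0,0,0,0,0,0,0]]])

```text
clock: 11.25
tool_pos: [0.5214, -0.2276, 0.1293]
eef_rot: [0.755, 0.656, -0.0, 0.0]
contact_force: [0.4, 0.1, -1.7]
opening: 0.513
```

```bash
python3 s.py
```

```text
11.25 [ 0.5214 -0.2276  0.1293] z [-0.001 -0.001 -1.   ] [ 0.36  0.05 -1.66] 0.513 0.004
```

Call:
move_arm(targets=[[[0,0,0,0,0,-0.002,0],[0,0,0,0,0,0,0],[0,0,0,0,0,0,0]]])

```text
clock: 11.55
tool_pos: [0.5215, -0.2274, 0.1272]
eef_rot: [0.755, 0.656, -0.0, 0.0]
contact_force: [-0.4, -0.1, -0.5]
opening: 0.517
```

Call:
move_arm(targets=[[[0,0,0,0,0,0,0.6],[0,0,0,0,0,0,0.7],[0,0,0,0,0,0,0.8],[0,0,0,0,0,0,0.9],[0,0,0,0,0,0,1]]])

```text
clock: 12.05
tool_pos: [0.5228, -0.2282, 0.1281]
eef_rot: [0.755, 0.656, 0.0, 0.002]
contact_force: [-0.4, -0.3, 0.3]
opening: 0.941
```

Call:
move_arm(targets=[[[0,0,0,0,0,0,1],[0,0,0,0,0,0,1],[0,0,0,0,0,0,1],[0,0,0,0,0,0,1],[0,0,0,0,0,0,1]]])

```text
clock: 12.55
tool_pos: [0.5229, -0.2282, 0.1282]
eef_rot: [0.755, 0.656, 0.0, 0.002]
contact_force: [-1.2, 0.7, -0.1]
opening: 0.996
```

```bash
python3 s.py; python3 w.py w7.png
```

```text
12.55 [ 0.5229 -0.2282  0.1282] z [ 0.003 -0.002 -1.   ] [-1.21  0.68 -0.07] 0.996 0.001
12.55 [ 0.5229 -0.2282  0.1282] [-1.20886563  0.677277   -0.06554308] 0.996074409889726
jaw deg 82.00062185643066 z [ 0.0028 -0.0021 -1.    ]
cam [[0.139, -0.948, -0.285, 0.449], [0.99, 0.133, 0.041, -0.217], [-0.001, -0.288, 0.958, 0.262], [0.0, 0.0, 0.0, 1.0]]
head 0.92 [264.2 319.1] [ 0.5511 -0.2319  0.064 ]
head_top 0.71 [264.5 324.1] [ 0.5517 -0.2289  0.064 ]
blue_head 0.28 [161.4 319.7] [ 0.4881 -0.2227  0.064 ]
socket_mouth 0.9 [202.8 324.9] [ 0.4994 -0.2219  0.105 ]
```

View pics/w7.png

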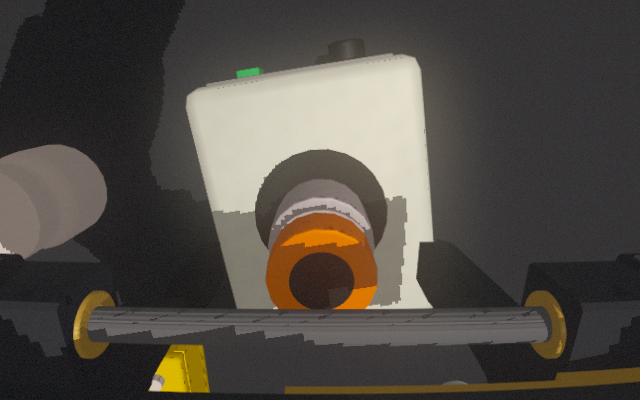

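The head stands in the socket, disc at (281,321), with the gripper fully open. Rise straight up, then close the fingers above it.

Call:
move_arm(targets=[[[0,0,0,0,0,0.01,1],[0,0,0,0,0,0.02,1],[0,0,0,0,0,0.02,1],[0,0,0,0,0,0,1],[0,0,0,0,0,0,1]]])

```text
clock: 13.35
tool_pos: [0.5226, -0.2281, 0.1814]
eef_rot: [0.755, 0.656, 0.0, 0.002]
contact_force: [-0.4, 0.9, -0.7]
opening: 0.997
```

Call:
move_arm(targets=[[[0,0,0,0,0,0,0],[0,0,0,0,0,0,0],[0,0,0,0,0,0,0],[0,0,0,0,0,0,0],[0,0,0,0,0,0,0]]])

```text
clock: 13.85
tool_pos: [0.5212, -0.2276, 0.179]
eef_rot: [0.755, 0.656, -0.001, -0.0]
contact_force: [0.4, -0.0, -0.2]
opening: 0.568
```

Call:
move_arm(targets=[[[0,0,0,0,0,0,0],[0,0,0,0,0,0,0],[0,0,0,0,0,0,0],[0,0,0,0,0,0,0],[0,0,0,0,0,0,0]]])

```text
clock: 14.35
tool_pos: [0.5211, -0.2275, 0.1786]
eef_rot: [0.755, 0.656, -0.001, -0.001]
contact_force: [0.0, 0.1, 0.6]
opening: 0.114
```

```bash
cat > o.py <<'E'
from h import *
p=r.snapshot("wrist"); f=p["frame"]; t=np.array(r.get_state()["tool_pos"]).round(4); print(t)
hsv=cv2.cvtColor(f,cv2.COLOR_RGB2HSV); m=cv2.inRange(hsv,(5,150,60),(20,255,255)); m[305:]=0
c=max(cv2.findContours(m,0,1)[0],key=cv2.contourArea); x,y,w,h=cv2.boundingRect(c); print("orange bbox",x,y,w,h)
for zs in (.117,.112,.109,.107,.105):
  a=np.radians(np.arange(0,360,3)); P=np.array([proj(p,[.5215+.023*np.cos(q),-.2272+.023*np.sin(q),zs]) for q in a]); Q=np.array([proj(p,[.5215+.023*np.cos(q),-.2272+.023*np.sin(q),zs+.024]) for q in a])
  print(zs,"pred underside top row",P[:,0].min().round(1),"top-disc rim top row",Q[:,0].min().round(1),"cols",Q[:,1].min().round(1),Q[:,1].max().round(1))
import sys; save(p,sys.argv[1])
E
python3 s.py; python3 o.py w8.png
```

```text
14.35 [ 0.5211 -0.2275  0.1786] z [-0.002 -0.    -1.   ] [0.03 0.11 0.62] 0.114 0.003
[ 0.521  -0.2276  0.1786]
orange bbox 279 187 83 56
0.117 pred underside top row 184.9 top-disc rim top row 197.1 cols 274.7 363.7
0.112 pred underside top row 182.7 top-disc rim top row 194.3 cols 275.8 362.6
0.109 pred underside top row 181.4 top-disc rim top row 192.7 cols 276.5 362.0
0.107 pred underside top row 180.6 top-disc rim top row 191.7 cols 276.9 361.6
0.105 pred underside top row 179.8 top-disc rim top row 190.6 cols 277.3 361.2
```

Call:
move_arm(targets=[[[0,0,0,0,0,-0.01,0],[0,0,0,0,0,-0.009,0],[0,0,0,0,0,0,0],[0,0,0,0,0,0,0],[0,0,0,0,0,0,0]]])

```text
clock: 14.9
tool_pos: [0.5206, -0.2274, 0.1572]
eef_rot: [0.754, 0.656, -0.001, -0.001]
contact_force: [-0.2, 0.1, 0.2]
opening: 0.004
```

```bash
python3 s.py
```

```text
14.9 [ 0.5206 -0.2274  0.1572] z [-0.003  0.    -1.   ] [-0.23  0.13  0.21] 0.004 0.002
```

Call:
move_arm(targets=[[[0,0,0,0.001,0,-0.006,0],[0,0,0,0,0,-0.002,0],[0,0,0,0,0,0,0]]])

```text
clock: 15.2
tool_pos: [0.522, -0.2275, 0.1489]
eef_rot: [0.754, 0.656, -0.001, -0.001]
contact_force: [-0.8, 0.6, 0.7]
opening: 0.009
```

Call:
move_arm(targets=[[[0,0,0,0,0,-0.001,0],[0,0,0,0,0,0,0]]])

```text
clock: 15.4
tool_pos: [0.5221, -0.2275, 0.1478]
eef_rot: [0.754, 0.656, -0.001, -0.001]
contact_force: [-0.6, 0.4, 0.9]
opening: 0.004
```

Call:
move_arm(targets=[[[0,0,0,0,0,-0.001,0],[0,0,0,0,0,0,0]]])

```text
clock: 15.6
tool_pos: [0.5223, -0.2275, 0.1471]
eef_rot: [0.755, 0.656, -0.001, -0.0]
contact_force: [-0.2, 0.7, -0.2]
opening: 0.003
```

Call:
move_arm(targets=[[[0,0,0,0,0,-0.001,0],[0,0,0,0,0,0,0]]])

```text
clock: 15.8
tool_pos: [0.5225, -0.2276, 0.1465]
eef_rot: [0.755, 0.656, -0.001, -0.0]
contact_force: [-0.4, 0.0, 2.1]
opening: 0.004
```

Contact at TCP z≈0.147, as expected for a head standing 7 mm proud. Pressing in 1 mm steps.

Call:
move_arm(targets=[[[0,0,0,0,0,-0.001,0],[0,0,0,0,0,-0.001,0]]])

```text
clock: 16.0
tool_pos: [0.5225, -0.2276, 0.1449]
eef_rot: [0.755, 0.656, -0.001, 0.0]
contact_force: [-1.3, -0.0, 4.6]
opening: 0.007
```

Call:
move_arm(targets=[[[0,0,0,0,0,-0.001,0],[0,0,0,0,0,-0.001,0]]])

```text
clock: 16.2
tool_pos: [0.5226, -0.2276, 0.1435]
eef_rot: [0.755, 0.656, -0.001, 0.0]
contact_force: [-1.7, 0.2, 6.3]
opening: 0.008
```

Call:
move_arm(targets=[[[0,0,0,0,0,-0.001,0]]])

```text
clock: 16.3
tool_pos: [0.5226, -0.2276, 0.1429]
eef_rot: [0.755, 0.656, -0.001, 0.0]
contact_force: [-1.1, 0.5, 7.4]
opening: 0.004
```

Call:
move_arm(targets=[[[0,0,0,0,0,-0.001,0],[0,0,0,0,0,-0.001,0]]])

```text
clock: 16.5
tool_pos: [0.5226, -0.2276, 0.142]
eef_rot: [0.755, 0.656, -0.001, 0.001]
contact_force: [-2.1, 0.2, 9.3]
opening: 0.004
```

Call:
move_arm(targets=[[[0,0,0,0,0,-0.001,0],[0,0,0,0,0,-0.001,0]]])

```text
clock: 16.7
tool_pos: [0.5227, -0.2276, 0.1414]
eef_rot: [0.755, 0.656, -0.001, 0.001]
contact_force: [-1.8, 0.6, 9.0]
opening: 0.007
```

Call:
move_arm(targets=[[[0,0,0,0,0,-0.001,0]]])

```text
clock: 16.8
tool_pos: [0.5226, -0.2276, 0.1412]
eef_rot: [0.755, 0.656, -0.001, 0.001]
contact_force: [-3.2, 0.8, 10.0]
opening: 0.009
```

Call:
move_arm(targets=[[[0,0,0,-0.0005,0,-0.0015,0]]])

```text
clock: 16.9
tool_pos: [0.5225, -0.2276, 0.1406]
eef_rot: [0.755, 0.656, -0.001, 0.002]
contact_force: [-1.3, -0.3, 11.3]
opening: 0.003
```

Call:
move_arm(targets=[[[0,0,0,-0.0005,0,-0.0015,0]]])

```text
clock: 17.0
tool_pos: [0.5225, -0.2276, 0.1402]
eef_rot: [0.755, 0.656, -0.0, 0.003]
contact_force: [-3.5, 1.0, 11.9]
opening: 0.005
```

Call:
move_arm(targets=[[[0,0,0,-0.0005,0,-0.0015,0]]])

```text
clock: 17.1
tool_pos: [0.5225, -0.2276, 0.1398]
eef_rot: [0.755, 0.656, 0.0, 0.003]
contact_force: [-2.3, 1.0, 12.5]
opening: 0.005
```

Call:
move_arm(targets=[[[0,0,0,0,0,-0.002,0]]])

```text
clock: 17.2
tool_pos: [0.5226, -0.2276, 0.139]
eef_rot: [0.755, 0.656, 0.0, 0.004]
contact_force: [-3.6, 0.6, 13.2]
opening: 0.004
```

Call:
move_arm(targets=[[[0,0,0,0,0,-0.002,0]]])

```text
clock: 17.3
tool_pos: [0.5227, -0.2276, 0.1382]
eef_rot: [0.755, 0.656, 0.0, 0.004]
contact_force: [-3.7, 0.8, 14.5]
opening: 0.007
```

Call:
move_arm(targets=[[[0,0,0,0,0,-0.002,0]]])

```text
clock: 17.4
tool_pos: [0.5227, -0.2276, 0.1375]
eef_rot: [0.755, 0.656, -0.0, 0.005]
contact_force: [-2.8, 1.9, 16.4]
opening: 0.004
```

Call:
move_arm(targets=[[[0,0,0,0,0,-0.002,0]]])

```text
clock: 17.5
tool_pos: [0.5227, -0.2276, 0.137]
eef_rot: [0.755, 0.656, -0.0, 0.005]
contact_force: [-3.2, 1.1, 17.3]
opening: 0.007
```

Call:
move_arm(targets=[[[0,0,0,0,0,-0.0018,0]]])

```text
clock: 17.6
tool_pos: [0.5227, -0.2276, 0.1368]
eef_rot: [0.755, 0.656, -0.0, 0.005]
contact_force: [-4.4, 1.3, 17.2]
opening: 0.003
```

Call:
move_arm(targets=[[[0,0,0,0,0,-0.002,0]]])

```text
clock: 17.7
tool_pos: [0.5226, -0.2276, 0.1365]
eef_rot: [0.755, 0.656, -0.0, 0.006]
contact_force: [-4.5, 1.1, 18.9]
opening: 0.003
```

Call:
move_arm(targets=[[[0,0,0,0,0,-0.002,0]]])

```text
clock: 17.8
tool_pos: [0.5227, -0.2275, 0.1363]
eef_rot: [0.755, 0.656, -0.0, 0.006]
contact_force: [-5.4, 1.9, 19.5]
opening: 0.007
```

The slope is now about the spindle's own stiffness (0.5 mm for 2.3 N), so the shoulder appears home. Backing off and looking.

Call:
move_arm(targets=[[[0,0,0,0,0,0.008,0],[0,-0.005,0,0,0,0.015,0],[0,0,0,0,0,0.02,0],[0,0,0,0,0,0,0],[0,0,0,0,0,0,0]]])

```text
clock: 18.3
tool_pos: [0.5228, -0.2276, 0.1818]
eef_rot: [0.755, 0.656, 0.002, 0.009]
contact_force: [-0.7, 0.6, -0.1]
opening: 0.005
```

```bash
python3 s.py; python3 o.py w9.png
```

```text
18.3 [ 0.5228 -0.2276  0.1818] z [ 0.015 -0.011 -1.   ] [-0.7   0.63 -0.11] 0.005 0.017
[ 0.5229 -0.2277  0.1818]
orange bbox 281 179 80 67
0.117 pred underside top row 178.8 top-disc rim top row 191.0 cols 275.6 363.6
0.112 pred underside top row 176.6 top-disc rim top row 188.2 cols 276.7 362.5
0.109 pred underside top row 175.4 top-disc rim top row 186.6 cols 277.4 362.0
0.107 pred underside top row 174.5 top-disc rim top row 185.5 cols 277.8 361.6
0.105 pred underside top row 173.7 top-disc rim top row 184.5 cols 278.3 361.2
```

View pics/w9.png

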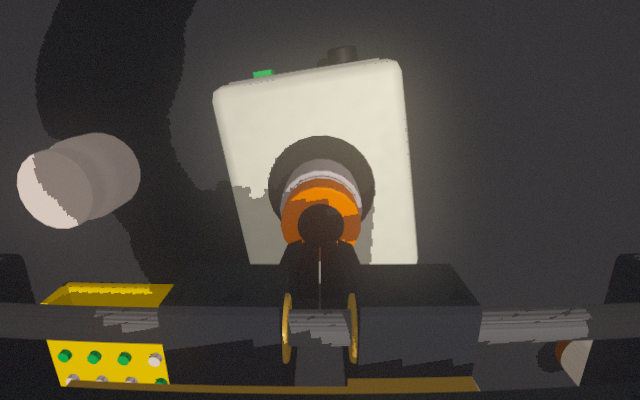

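The head is upright, with its shoulder close to the rim. The picture resolves only about 2 mm, so I'll re-touch lightly to measure the height of its top.

Call:
move_arm(targets=[[[0.011,0.015,0,-0.001,0,-0.02,0],[0,0,0,0,0,-0.013,0],[0,0,0,0,0,0,0],[0,0,0,0,0,0,0]]])

```text
clock: 18.75
tool_pos: [0.5209, -0.2273, 0.1456]
eef_rot: [0.755, 0.656, -0.001, -0.002]
contact_force: [-0.7, 0.5, -1.1]
opening: 0.006
```

```bash
python3 s.py
```

```text
18.75 [ 0.5209 -0.2273  0.1456] z [-0.003  0.002 -1.   ] [-0.66  0.53 -1.09] 0.006 0.017
```

Call:
move_arm(targets=[[[0,0,0,0.001,0,-0.003,0],[0,0,0,0,0,0,0],[0,0,0,0,0,0,0]]])

```text
clock: 19.05
tool_pos: [0.5223, -0.2271, 0.1429]
eef_rot: [0.755, 0.656, -0.0, -0.001]
contact_force: [0.8, -0.4, -0.1]
opening: 0.002
```

Call:
move_arm(targets=[[[0,0,0,0,0,-0.001,0],[0,0,0,0,0,0,0]]])

```text
clock: 19.25
tool_pos: [0.5227, -0.2272, 0.1425]
eef_rot: [0.755, 0.656, -0.0, -0.001]
contact_force: [-0.3, -0.2, -0.6]
opening: 0.003
```

Call:
move_arm(targets=[[[0,0,0,0,0,-0.001,0],[0,0,0,0,0,0,0]]])

```text
clock: 19.45
tool_pos: [0.5228, -0.2272, 0.1417]
eef_rot: [0.755, 0.656, -0.0, -0.0]
contact_force: [-1.0, 0.2, -0.0]
opening: 0.005
```

Call:
move_arm(targets=[[[0,0,0,0,0,-0.001,0],[0,0,0,0,0,0,0]]])

```text
clock: 19.65
tool_pos: [0.5229, -0.2273, 0.1407]
eef_rot: [0.755, 0.656, 0.0, -0.0]
contact_force: [-1.0, 0.3, 0.0]
opening: 0.01
```

Call:
move_arm(targets=[[[0,0,0,0,0,-0.001,0],[0,0,0,0,0,0,0]]])

```text
clock: 19.85
tool_pos: [0.523, -0.2274, 0.1401]
eef_rot: [0.755, 0.656, 0.0, -0.0]
contact_force: [-0.5, -0.1, 2.6]
opening: 0.005
```

Call:
move_arm(targets=[[[0,0,0,0,0,-0.001,0]]])

```text
clock: 19.95
tool_pos: [0.523, -0.2274, 0.1395]
eef_rot: [0.755, 0.656, 0.0, 0.0]
contact_force: [-1.1, 0.7, 5.8]
opening: 0.01
```

Call:
move_arm(targets=[[[0,0,0,0,0,-0.001,0]]])

```text
clock: 20.05
tool_pos: [0.5231, -0.2274, 0.139]
eef_rot: [0.755, 0.656, 0.0, 0.0]
contact_force: [-2.0, 0.8, 8.9]
opening: 0.003
```

Call:
move_arm(targets=[[[0,0,0,0,0,-0.001,0]]])

```text
clock: 20.15
tool_pos: [0.523, -0.2273, 0.1386]
eef_rot: [0.755, 0.656, -0.0, 0.0]
contact_force: [-2.1, 0.4, 9.7]
opening: 0.005
```

Contact came at 0.1405 (0.140 expected when fully home), and the response is now purely the spindle spring at ~5 N/mm. The head is home. Retreating clear.

Call:
move_arm(targets=[[[0,0,0,0,0,0.01,0],[0,0,0,0,0,0.03,0],[0,0,0,0,0,0.04,0],[0,0,0,0,0,0,0],[0,0,0,0,0,0,0]]])

```text
clock: 20.65
tool_pos: [0.5225, -0.227, 0.2218]
eef_rot: [0.755, 0.656, -0.0, -0.0]
contact_force: [-0.3, -0.4, 0.1]
opening: 0.002
```

Call:
move_arm(targets=[[[0,0,0,0,0,0,0],[0,0,0,0,0,0,0],[0,0,0,0,0,0,0]]])

```text
clock: 20.95
tool_pos: [0.5214, -0.2268, 0.2201]
eef_rot: [0.754, 0.656, -0.001, -0.002]
contact_force: [-0.7, -0.1, -0.2]
opening: 0.003
```

```bash
python3 s.py
python3 - <<'E'
from h import *
p=r.snapshot("top")
for q,z in(("head",.129),("black_head",.064),("blue_head",.064)):
    for d in r.find_in(p,q)[:1]: print(q,round(d["score"],2),np.round(d["centre"]),atz(p,d["centre"],z).round(3))
r.finish_job()
E
```

```text
20.95 [ 0.5214 -0.2268  0.2201] z [-0.003  0.001 -1.   ] [-0.7  -0.09 -0.2 ] 0.003 0.012
head 0.45 [239. 408.] [ 0.507 -0.222  0.129]
black_head 0.79 [214. 264.] [0.559 0.14  0.064]
blue_head 0.66 [236. 255.] [0.499 0.16  0.064]
the job is handed in; nothing more can be done
```

I took the orange head from the rack, stood it loosely in the mixer's socket and let go, then pressed it home with the closed fingertips. I handed the job in at about 21 s; no verdict is reported.

- **Loose stand:** the gripper was fully open around the head for over 0.5 s. When I came down to press, the fingers met its top at the height expected for a shoulder about 7 mm above the rim.
- **Pressing home:** it took one steady push in small steps, peaking at about 19.5 N. That is about 4 mm of spindle travel if the spring is linear, well short of the 6 mm limit.
- **Height check:** touching the top again lightly, the fingers met it at a TCP height of 0.1405 m or slightly less; 0.140 m would be fully home. From there only the spindle's own spring gave, about 5 N/mm, so the shoulder should be within about 0.5 mm of the rim. That touch reached 9.7 N.
- **Picture check:** the wrist picture could not confirm the height. It resolves only about 2 mm per pixel, and its reading was nearer 2 mm above the rim.
- **At hand-in:** the arm was about 70 mm above the head with no contact force beyond sensor noise. The top camera put the black and blue heads within about 10 mm of where it first had them, which is its usual scatter. It found the orange head at the spindle with a low score (0.45), about 15 mm off in x. That camera read the bare socket low in x too.

I did not re-measure the bystanders at the end. Apart from the heads and the socket, I felt no contact with anything.

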